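# Close the wax pot and turn its lock ring to the locked mark

## Task

The wax injector's pot has been emptied and cleaned and must be closed for its pressure test. Push the lid fully down into the dark lock ring, then turn the ring clockwise (seen from above) until the white line on it stands at the red locked mark on the pot, not short of it and not past it. Leave the lid shut and everything else on the benches where it is.

Things in the scene. Friction and masses are not known exactly. Their poses are not given: they have to be found in the camera images.
- wax_pot: cream round wax injector pot, 156 mm high with the lid shut, fixed to the left or the right bench. Origin: centre of its underside, on the axis of the lock ring. z up; its front (brass nozzle, gauge, dial) faces -x, the lid's hinge post stands at +x. Jacket 144 mm across; the flange with the marks has a radius of 96 mm, its top at z = 98 mm.
- pot_lid (a joint): lid hinge (rad): 0 = fully shut, grows as the lid swings up and back; stiff, so the lid stays where it is left; about 4 N on the knob moves it. The lid is an aluminium disc, 111 mm across and 16 mm thick, with three ears that go down through the gaps of the ring.
- lid_hinge (a point): point on the hinge axis of the lid, fixed to the pot: x = +101 mm, z = 136 mm in the pot's frame. The hinge axis is parallel to the pot's y.
- lid_knob (a point): centre of the top of the lid's black knob (26 mm across, neck 14 mm, 29 mm tall) on the lid's upper side near its front edge; moves with the lid. Shut: x = -36 mm, z = 156 mm in the pot's frame, so 137 mm in front of the hinge and 20 mm above it. A dark arm 22 mm wide runs over the lid from the hinge to its centre.
- lock_ring (a joint): angle of the lock ring (rad), growing as it turns clockwise seen from above. 0: its white line is at the green open mark; 1.047 (60 degrees): at the red locked mark. Travel -0.25 to 1.30. It stays where it is left; about 5 N on a bar turns it. The lid goes in only while the ring is within about 0.25 of 0.
- ring_centre (a point): centre of the lock ring, fixed to the pot (pot frame 0, 0, 112 mm). The dark ring: outer radius 82 mm, from z = 100 to 132 mm, turning about the pot's upright axis.
- ring_grip (a point): middle of the black grip of the ring bar with the white line; moves with the ring. Three such bars stick out level from the ring, 120 degrees apart: grips 17 mm thick, 30 mm long, from 93 to 123 mm radius, axis at z = 112 mm. This bar is at the pot's front right when open and swings across the front to the front left.
- locked_mark (a point): point at 108 mm radius and z = 112 mm above the red locked mark on the flange, fixed to the pot: ring_grip comes here when the ring is locked. The green open mark is 60 degrees from it, to the right seen from the front.
- lighter: blue lighter, 79 mm long, lying on the left bench. Not to be disturbed.
- pliers: red-handled pliers, 141 mm long, lying on a steel plate on the left bench. Not to be disturbed.
- flux_jar: small clear jar with a red cap, 38 mm across, 53 mm high, standing on the right bench. Not to be disturbed.
- rubber_block: round black rubber bench block, 113 mm across, 41 mm high, standing firmly on the bench where the pot is not; origin at the centre of its underside. Only in the way.

How it is judged (in metres and radians):
On the way:
1. the lid is fully down in the ring, the ring still in its open position (value of joint pot_lid below 0.04 rad and value of joint lock_ring below 0.5 rad), for 0.1 s.
At the end, for the whole second after the job is handed in: the lid is fully shut (within 2 degrees), the ring's white line stands at the red locked mark (within 8 degrees either way) and the ring is at rest (value of joint pot_lid below 0.04 rad and value of joint lock_ring between 0.907 and 1.187 rad and velocity of joint lock_ring between -0.05 and 0.05 rad/s); the robot touches nothing.
It fails at once if the lighter, the pliers or the red-capped jar was moved by more than 30 mm (distance of any of lighter, pliers, flux_jar from where it was at the start of the episode above 0.03 m).
It also fails if it takes over 48 s, if anything falls off the work surface, if the arm or the gripper's body presses on something with over 40 N, if the wrist force passes 120 N, or if a joint passes its speed limit or range.

## Robot

A 6-joint arm with a two-finger parallel gripper is mounted at the origin on a cart in front of the work surface, level with it; the furniture and walls round the work are solid. World frame = base frame: x ahead of the robot, y to its left, z up, the work surface at z = 0. Lengths are in mm, angles in rad, forces in N, time in s.
With the tool pointing down it reaches from about 300 to 775 mm from the base axis. Payload 14.6 kg.
Tool frame: the origin (TCP) lies midway between the tips of the shut fingers; the grasp point (between the pads) lies 19 mm behind it (manip.tcp_to_grasp is the distance from the TCP to the grasp point, in mm); z points along the fingers, x is the direction in which the jaws open and shut, and the axes are right-handed (so a half turn about z gives the same grasp; the last joint's range is limited). The gripper opens to 94 mm and grips with 3 to 60 N. Pads are 16 mm wide; open, the fingers measure 119 mm over their backs; the gripper's body (75 mm by 177 mm) begins 78 mm behind the grasp point.
Start: joints at [-1.319, 0.3, 1.521, -0, 1.321, -0.067], TCP at [172.378, -522.279, 205.446] pointing down, gripper open.
Joint ranges: [-3.03, 3.03], [-0.79, 2.21], [0.23, 2.52], [-1.04, 4.18], [0, 3.07], [-2.55, 2.55]. Speed limits (rad/s): [2.22, 2.22, 2.57, 3.14, 3.14, 3.14].

## Interface

Orientations are given as [roll, pitch, yaw] about the fixed x, y, z axes, in that order (R = Rz(yaw) Ry(pitch) Rx(roll)).
In Python, from cell import manip gives the robot as it stands.
- The arm moves only by the tool arm_command, never from a script. Its argument "steps" is a list of rows, each a list of 3 entries, a list of its own where there are three numbers: the opening, from 0 (shut) to 1 (fully open), then the shift along the tool's x, y, z in cm, then the turn about the tool's z in rad. A call has 1 to 5 rows; each row shifts and turns the commanded pose from where the row before left it, along the tool's axes as they then stand; what a row does not reach is not made up. A row lasts 1/12 s, in which the tool goes at most 41.7 mm and 7.16 degrees, less where a joint would pass 70% of its speed; a pose out of reach is approached as far as the arm can. A call with a gripper value outside its range is refused whole. The fingers move at their own pace and stop on an object; "force" is the grip in N (left out, the last holds). Time passes only in rows, so rows that do not move let the fingers close. It gives the time, the measured TCP pose, the force and the opening at its end, in the units of the state.
- manip.read_state(): the state, without advancing time (a new reading comes with each control period).
- manip.camera(name): name is "side" or "top"; returns (picture, depth): 480x640x3 uint8, red, green, blue; 480x640 float32, mm along the optical axis (not along the pixel's ray), 0 where there is no reading.
- manip.calibration(name): a dict with "fx", "fy", "cx", "cy" (pixels), "distortion" ([k1, k2, p1, p2, k3] as OpenCV has them; the pictures are not rectified), "R" (3x3) and "t" (3): a world point X has camera coordinates R X + t. Camera axes: x right, y down, z forward; pixel columns grow to the right and rows downward; lengths in mm; the calibration is good to about 2 mm. A picture is of the moment at which its call begins. calibration takes no time and is no camera call.
- manip.sign_off(): hands the job in, once; it reports no verdict.
The state is a dict: "clock": time; "joints": joint angles; "qd": joint speeds; "effort": joint torques, N m; "eef_pos": TCP position; "eef_rot": TCP orientation; "wrist_force": force on the tool from outside, world axes, zero at the start; "moment": the same for the moment, N m; "finger_gap": finger opening in mm.
Only numpy, scipy, OpenCV 4.12 (cv2) and the standard library are available. Lean on these libraries where they do the work, as an engineer would, in place of code of your own. Each camera call takes 0.05 s, during which the arm holds its last target.

## Working session

There is one attempt and no reset: what is moved stays moved. The work goes in short steps, Python scripts to look and compute and a tool call to move; the robot and the scene stay as the last step left them, time stands still between calls to the robot, and variables do not carry over. Pictures are saved under pics/ and viewed, and the job is handed in when it is done.

Besides the shell and the picture viewer there is one more tool, called after ">>>" as name(argument=value, ...), one argument or row to a line, values as JSON. arm_command: Moves the arm, as the interface text tells. Its arguments: {"type":"object","properties":{"steps":{"type":"array","items":{"type":"array"}},"force":{"type":"number"}},"required":["steps"]}

```bash
mkdir -p pics; cat > h.py <<'E'
import numpy as np, cv2
from cell import manip
def shot(n,tag):
    p,d=manip.camera(n); cv2.imwrite(f'pics/{tag}.png',p[:,:,::-1]); np.savez(f'{tag}.npz',p=p,d=d); return p,d
def cal(n):
    c=manip.calibration(n); K=np.array([[c['fx'],0,c['cx']],[0,c['fy'],c['cy']],[0,0,1.]]); return K,np.array(c['distortion'],float),np.array(c['R'],float),np.array(c['t'],float)
def ray(n,uv):
    K,D,R,t=cal(n); q=cv2.undistortPoints(np.array(uv,float).reshape(-1,1,2),K,D).reshape(-1,2)
    return -R.T@t, np.c_[q,np.ones(len(q))]@R
def onz(n,uv,z):
    o,d=ray(n,uv); return o+d*((z-o[2])/d[:,2])[:,None]
def dep(n,uv,D):
    o,d=ray(n,uv); return np.array([o+d[i]*D[int(round(v)),int(round(u))] for i,(u,v) in enumerate(uv)])
def tri(a,uva,b,uvb):
    o1,d1=ray(a,[uva]);o2,d2=ray(b,[uvb]);d1=d1[0];d2=d2[0]
    s=np.linalg.lstsq(np.c_[d1,-d2],o2-o1,rcond=None)[0]
    p,q=o1+s[0]*d1,o2+s[1]*d2
    return (p+q)/2,np.linalg.norm(p-q)
def proj(n,X):
    K,D,R,t=cal(n); return cv2.projectPoints(np.array(X,float).reshape(-1,1,3),cv2.Rodrigues(R)[0],t,K,D)[0].reshape(-1,2)
E
python3 - <<'E'
from h import *
for n in('side','top'):
    shot(n,n+'0'); K,D,R,t=cal(n); print(n,-R.T@t,R[2])
s=manip.read_state(); print({k:s[k] for k in('clock','eef_pos','eef_rot','finger_gap')})
E
```

```text
side [  17.7768551  1203.37775502 1190.15348085] [ 0.26572419 -0.70407712 -0.65853327]
top [ 200.58539083   55.82442736 1764.51411202] [ 0.15122836 -0.00162709 -0.98849751]
{'clock': 0.1, 'eef_pos': array([ 172.3331125 , -522.07321166,  204.96017356]), 'eef_rot': array([-3.14152875e+00,  9.84961996e-04, -1.25199413e+00]), 'finger_gap': 93.56342046556466}
```

```bash
ls -la .
```

```text
total 4224
drwxr-xr-x  3 agent agent    4096 Dec  6 06:38 .
drwxr-xr-x 23 root  root     4096 Dec  6 06:37 ..
-rw-r--r--  1 agent agent    1065 Dec  6 06:38 h.py
drwxr-xr-x  2 agent agent    4096 Dec  6 06:38 pics
-rw-r--r--  1 agent agent 2150890 Dec  6 06:38 side0.npz
-rw-r--r--  1 agent agent 2150890 Dec  6 06:38 top0.npz
```

View pics/side0.png

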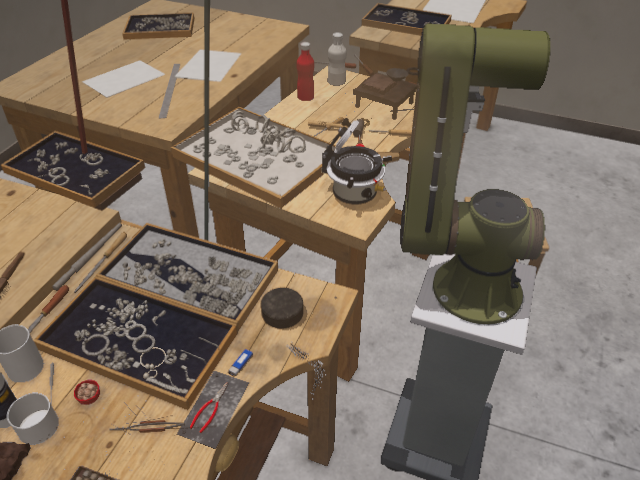

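View pics/top0.png

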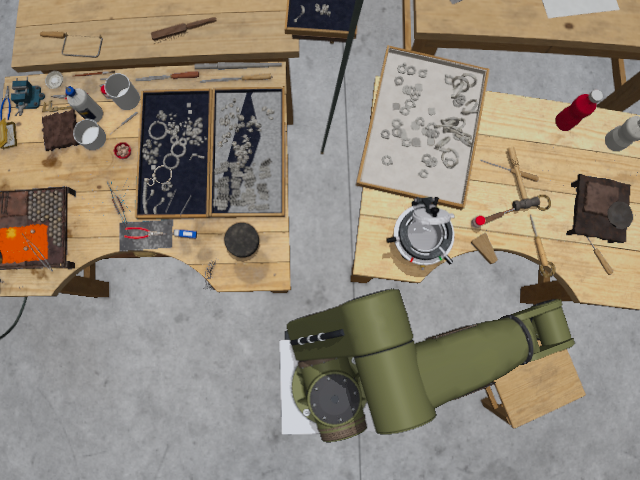

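```bash
python3 - <<'E'
from h import *
t=np.load('top0.npz');s=np.load('side0.npz')
a=cv2.resize(t['p'][185:280,375:505],None,fx=6,fy=6,interpolation=cv2.INTER_CUBIC)
b=cv2.resize(s['p'][105:215,305:420],None,fx=5,fy=5,interpolation=cv2.INTER_CUBIC)
cv2.imwrite('pics/tz.png',a[:,:,::-1]);cv2.imwrite('pics/sz.png',b[:,:,::-1])
for n,D,uv in(('top',t['d'],[(424,228),(424,235),(432,200),(440,217),(400,240),(447,259),(480,220)]),('side',s['d'],[(356,192),(355,165),(360,128),(382,188)])):
    print(n,np.c_[uv,dep(n,uv,D)].round())
E
```

```text
top [[ 424.  228.  491. -319.   46.]
 [ 424.  235.  468. -318.   46.]
 [ 432.  200.  560. -327.  148.]
 [ 440.  217.  487. -322.  253.]
 [ 400.  240.  444. -227.  114.]
 [ 447.  259.  381. -369.  117.]
 [ 480.  220.  512. -505.   47.]]
side [[ 356.  192.  437. -237.   54.]
 [ 355.  165.  481. -356.   72.]
 [ 360.  128.  560. -662.   27.]
 [ 382.  188.  368. -300.   45.]]
```

View pics/tz.png

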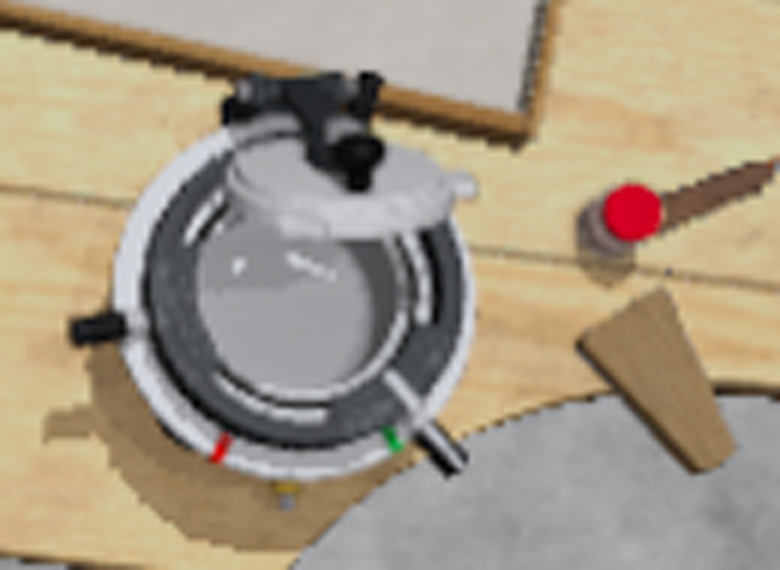

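View pics/sz.png

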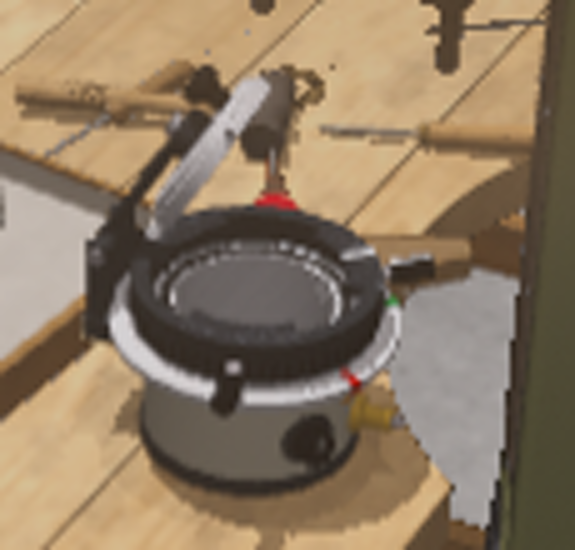

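```bash
cat > m.py <<'E'
from h import *
def marks(n,p,box):
    u0,v0,u1,v1=box; hsv=cv2.cvtColor(p,cv2.COLOR_RGB2HSV)
    out={}
    for nm,m in(('red',((hsv[...,0]<8)|(hsv[...,0]>172))&(hsv[...,1]>140)&(hsv[...,2]>90)),('green',(hsv[...,0]>45)&(hsv[...,0]<85)&(hsv[...,1]>90))):
        w=np.zeros(m.shape,np.uint8); w[v0:v1,u0:u1]=m[v0:v1,u0:u1]
        k,l,st,c=cv2.connectedComponentsWithStats(w)
        out[nm]=[(st[i,4],c[i]) for i in range(1,k)]
    return out
E
python3 - <<'E'
from m import *
t=np.load('top0.npz')['p'];s=np.load('side0.npz')['p']
a=marks('top',t,(385,235,452,275));b=marks('side',s,(330,150,390,190)); print(a,b)
best=lambda l:max(l,key=lambda q:q[0])[1]
M={}
for c in('red','green'):
    X,e=tri('top',best(a[c]),'side',best(b[c])); print(c,X.round(1),e); M[c]=onz('top',[best(a[c])],98)[0]; print(M[c], onz('side',[best(b[c])],98))
# flange outer edge: crop pts from picture tz
c=np.array([(113,290),(130,370),(170,425),(225,463),(300,480),(365,468),(430,425),(476,290),(460,350)])
uv=c/6+np.array([375,185])-0.5+0.5/6
W=onz('top',uv,98)[:,:2]
A=np.c_[2*W,np.ones(len(W))];x=np.linalg.lstsq(A,(W**2).sum(1),rcond=None)[0];r=np.sqrt(x[2]+x[0]**2+x[1]**2);print('flange',x[:2],r, np.linalg.norm(W-x[:2],axis=1)-r)
# ring outer top z132
c=np.array([(146,300),(155,350),(190,405),(240,440),(290,450),(340,443),(385,422),(447,300)])
uv=c/6+np.array([375,185])-0.5+0.5/6
W=onz('top',uv,132)[:,:2]
A=np.c_[2*W,np.ones(len(W))];y=np.linalg.lstsq(A,(W**2).sum(1),rcond=None)[0];r=np.sqrt(y[2]+y[0]**2+y[1]**2);print('ring',y[:2],r)
C=x[:2]
f=lambda P:np.degrees(np.arctan2(P[1]-C[1],P[0]-C[0]))
for k in M: print(k,f(M[k]),np.hypot(*(M[k][:2]-C)))
for nm,q,z in(('gripend',(455,463),112),('gripin',(425,425),112),('line in',(388,374),132),('line out',(415,405),132),('Lbar end',(72,332),112),('Lbar in',(122,324),112)):
    P=onz('top',[np.array(q)/6+[375,185]-.42],z)[0];print(nm,P.round(),f(P),np.hypot(*(P[:2]-C)))
E
```

```text
{'red': [(np.int32(8), array([411.375, 259.375]))], 'green': [(np.int32(8), array([440. , 257.5]))]} {'red': [(np.int32(5), array([375.2, 180.6]))], 'green': [(np.int32(3), array([382.66666667, 164.66666667]))]}
red [ 384.5 -262.9   96.5] 1.759451476457155
[ 385.17504484 -262.42853031   98.        ] [[ 383.08390301 -260.91745446   98.        ]]
green [ 386.7 -352.2  100. ] 2.724468299895708
[ 388.23528882 -352.47937567   98.        ] [[ 385.96782142 -355.17250167   98.        ]]
flange [ 462.44206618 -305.32701158] 94.48216984361926 [ 0.30873197  0.04882814 -0.57473747 -0.31379296  0.30982257  0.58410125
  1.39057592  1.94107515 -3.80655691]
ring [ 456.93258199 -298.86150952] 77.54574438648582
red 150.9610611839048 88.37687639284721
green -147.56736520608723 87.92036877173638
gripend [ 372. -381.  112.] -140.02664587344657 117.38145277252531
gripin [ 393. -366.  112.] -138.83928547014744 92.76735486389641
line in [ 417. -344.  132.] -139.69051466023475 59.64249999574606
line out [ 401. -357.  132.] -140.206050529417 80.4088067052201
Lbar end [ 446. -186.  112.] 97.73403771755476 120.16666148926586
Lbar in [ 450. -212.  112.] 97.8167409992023 93.91511803627428
```

```bash
python3 - <<'E'
from h import *
t=np.load('top0.npz');s=np.load('side0.npz')
a=cv2.resize(t['p'][193:228,405:460],None,fx=14,fy=14,interpolation=cv2.INTER_NEAREST)
b=cv2.resize(s['p'][112:165,315:370],None,fx=11,fy=11,interpolation=cv2.INTER_NEAREST)
cv2.imwrite('pics/tk.png',a[:,:,::-1]);cv2.imwrite('pics/sk.png',b[:,:,::-1])
E
```

```text
(no output)
```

View pics/tk.png

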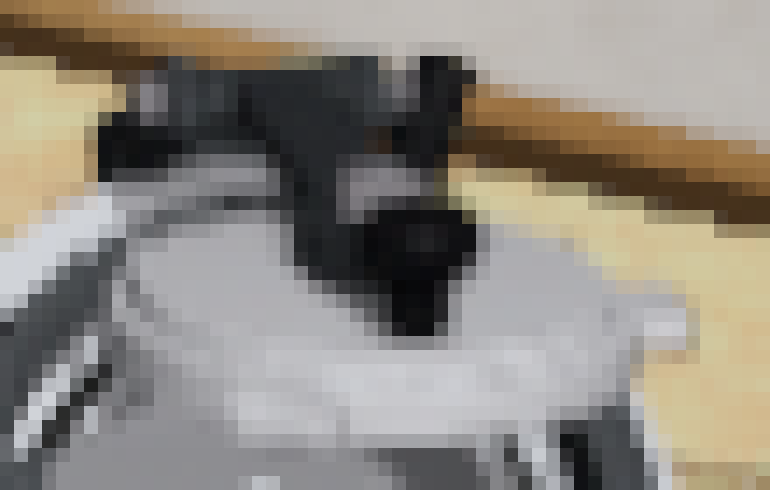

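View pics/sk.png

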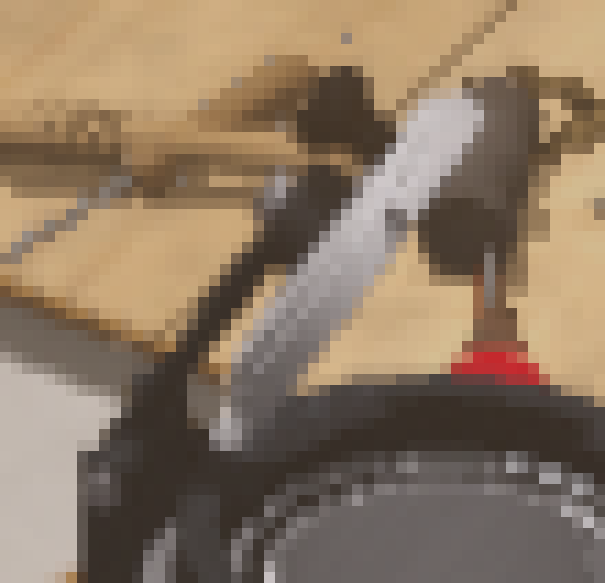

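```bash
python3 - <<'E'
from h import *
t=np.load('top0.npz');s=np.load('side0.npz')
X,e=tri('top',(434.5,208.7),'side',(345,121.5));print(X,e)
print(dep('top',[(434,208),(435,209),(432,208),(436,210)],t['d']).round(),dep('side',[(345,121),(344,122),(346,121)],s['d']).round())
C=np.array([460,-304.]);yaw=np.radians(1.7)
for th in np.radians(range(40,100,5)):
    for r0,nm in((np.array([-137,20.]),'top'),(np.array([-137,13.]),'head')):
        x=r0[0]*np.cos(th)+r0[1]*np.sin(th);z=-r0[0]*np.sin(th)+r0[1]*np.cos(th)
        P=[C[0]+(101+x)*np.cos(yaw),C[1]+(101+x)*np.sin(yaw),136+z]
        print(round(np.degrees(th)),nm,np.round(P),*[proj(n,P).round(1)[0] for n in('top','side')])
E
```

```text
[ 508.05523947 -306.34451259  260.80843033] 3.4158955290439352
[[ 510. -302.  270.]
 [ 506. -304.  275.]
 [ 510. -297.  268.]
 [ 504. -307.  272.]] [[ 501. -291.  272.]
 [ 503. -286.  271.]
 [ 501. -301.  267.]]
40 top [ 469. -304.  239.] [433.  224.2] [355.8 130.2]
40 head [ 464. -304.  234.] [432.7 226.1] [357.2 132. ]
45 top [ 478. -303.  247.] [433.3 220.5] [353.1 127.5]
45 head [ 473. -304.  242.] [433.  222.5] [354.5 129.2]
50 top [ 488. -303.  254.] [433.5 216.6] [350.1 125.1]
50 head [ 483. -303.  249.] [433.3 218.8] [351.7 126.6]
55 top [ 499. -303.  260.] [433.6 212.6] [346.9 122.8]
55 head [ 493. -303.  256.] [433.4 214.8] [348.6 124.3]
60 top [ 510. -303.  265.] [433.6 208.4] [343.6 120.8]
60 head [ 504. -303.  261.] [433.5 210.8] [345.4 122.1]
65 top [ 521. -302.  269.] [433.5 204.2] [340.1 119. ]
65 head [ 515. -302.  266.] [433.5 206.6] [342.  120.2]
70 top [ 533. -302.  272.] [433.3 199.9] [336.5 117.5]
70 head [ 526. -302.  269.] [433.4 202.4] [338.5 118.6]
75 top [ 545. -301.  274.] [433.1 195.7] [332.9 116.3]
75 head [ 538. -302.  272.] [433.2 198.2] [334.9 117.2]
80 top [ 557. -301.  274.] [432.7 191.5] [329.2 115.4]
80 head [ 550. -301.  273.] [432.9 193.9] [331.3 116.1]
85 top [ 569. -301.  274.] [432.3 187.3] [325.5 114.8]
85 head [ 562. -301.  274.] [432.5 189.8] [327.7 115.3]
90 top [ 581. -300.  273.] [431.8 183.3] [321.9 114.5]
90 head [ 574. -301.  273.] [432.1 185.7] [324.  114.8]
95 top [ 593. -300.  271.] [431.2 179.5] [318.3 114.4]
95 head [ 586. -300.  271.] [431.5 181.8] [320.4 114.6]
```

>>> arm_command(
  steps=[
    [0,[0,0,-4],0.11],
    [0,[0,0,-4],0.11],
    [0,[0,0,-4],0.099],
    [0,[-1,-3,0],0],
    [0,[-1,-3,0],0],
  ],
)

```text
clock: 0.52
eef_pos: [232.4, -502.8, 327.6]
eef_rot: [-3.14, -0.004, -1.574]
wrist_force: [-0.3, -0.8, -1.9]
finger_gap: 64.1
```

>>> arm_command(
  steps=[
    [0,[-2,-3.2,0],0],
    [0,[-2,-3.2,0],0],
    [0,[-2,-3.2,0],0],
    [0,[-2,-3.2,0],0],
    [0,[-2,-3.2,0],0],
  ],
)

```text
clock: 0.93
eef_pos: [393.7, -401.0, 325.2]
eef_rot: [3.141, 0.0, -1.571]
wrist_force: [0.2, -1.1, 0.1]
finger_gap: 31.0
```

>>> arm_command(
  steps=[
    [0,[-2,-3.2,0],0],
    [0,[-2,-3.2,0],0],
    [0,[-2,-3.2,0],0],
    [0,[-2,-3.2,0],0],
    [0,[-2,-3.2,0],0],
  ],
)

```text
clock: 1.35
eef_pos: [553.8, -301.0, 325.1]
eef_rot: [3.141, 0.0, -1.571]
wrist_force: [-0.5, -1.8, -0.1]
finger_gap: 0.8
```

>>> arm_command(
  steps=[
    [0,[0,0,0],0],
    [0,[0,0,2],0],
    [0,[0,0,2],0],
    [0,[0,0,1.6],0],
    [0,[0,0,0],0],
  ],
)

```text
clock: 1.77
eef_pos: [551.4, -301.9, 265.6]
eef_rot: [3.137, 0.003, -1.571]
wrist_force: [0.6, 0.1, -0.4]
finger_gap: 0.9
```

```bash
python3 - <<'E'
from h import *
t,_=shot('top','top1');s,_=shot('side','side1')
a=cv2.resize(t[185:280,375:475],None,fx=5,fy=5);b=cv2.resize(s[85:190,305:400],None,fx=4.52,fy=4.52)
b=cv2.resize(b,(400,475)); cv2.imwrite('pics/c1.png',np.hstack([cv2.resize(a,(500,475))[:, :400],b])[:,:,::-1]);print(manip.read_state()['eef_pos'])
E
```

```text
[ 552.24003802 -302.47934711  269.62971792]
```

View pics/c1.png

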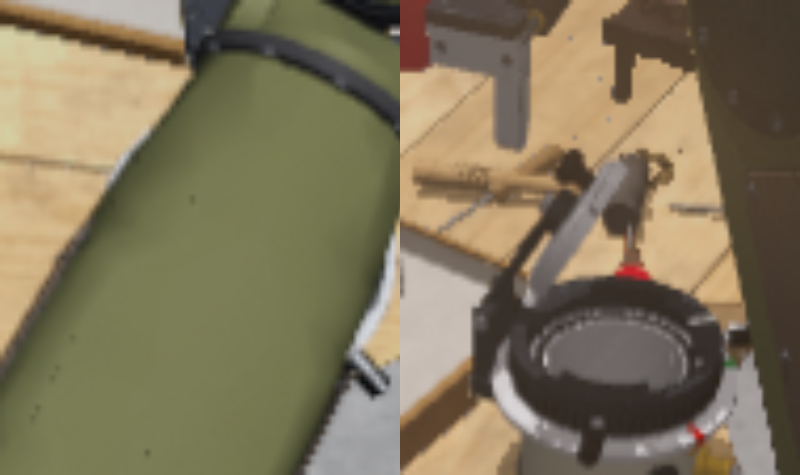

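```bash
python3 - <<'E'
import numpy as np
p=None
for d in [61,55,50,45,40,35,30,25,20,15,10,5,0,-2]:
    t=np.radians(d);x=561-137*np.cos(t)+20*np.sin(t)+8-4*np.sin(t);z=136+137*np.sin(t)+20*np.cos(t)-4*np.cos(t)
    print(d,round(x),round(z),'' if p is None else np.round([x-p[0],z-p[1]])); p=(x,z)
E
```

```text
61 517 264 
55 504 257 [-13.  -6.]
50 493 251 [-10.  -6.]
45 483 244 [-10.  -7.]
40 474 236 [-9. -8.]
35 466 228 [-8. -9.]
30 458 218 [-8. -9.]
25 452 208 [ -7. -10.]
20 446 198 [ -6. -11.]
15 441 187 [ -5. -11.]
10 437 176 [ -4. -11.]
5 434 164 [ -3. -12.]
0 432 152 [ -2. -12.]
-2 432 147 [-0. -5.]
```

>>> arm_command(
  steps=[
    [0,[0,1.2,0.2],0],
    [0,[0,1.2,0.2],0],
    [0,[0,1.2,0.2],0],
    [0,[0,1.1,0.4],0],
    [0,[0,1.1,0.6],0],
  ],
)

```text
clock: 2.28
eef_pos: [494.6, -302.8, 255.5]
eef_rot: [-3.138, -0.002, -1.571]
wrist_force: [3.9, -0.4, 1.1]
finger_gap: 0.5
```

>>> arm_command(
  steps=[
    [0,[0,1.0,0.7],0],
    [0,[0,0.9,0.8],0],
    [0,[0,0.8,0.9],0],
    [0,[0,0.8,0.9],0],
  ],
)

```text
clock: 2.62
eef_pos: [459.5, -303.0, 222.2]
eef_rot: [-3.139, -0.002, -1.571]
wrist_force: [1.0, -0.7, 1.8]
finger_gap: 0.3
```

```bash
python3 - <<'E'
from h import *
s,_=shot('side','side2')
cv2.imwrite('pics/c2.png',cv2.resize(s[85:190,305:400],None,fx=5,fy=5)[:,:,::-1]);q=manip.read_state();print(q['eef_pos'],q['wrist_force'])
E
```

```text
[ 458.15749826 -302.68114316  220.29231193] [-1.03927858 -0.46944168 -0.80123682]
```

View pics/c2.png

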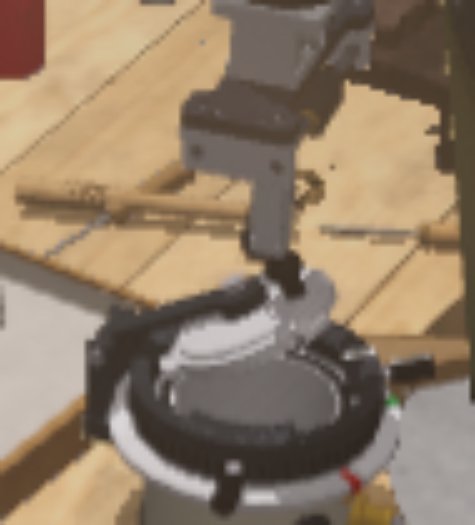

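>>> arm_command(
  steps=[
    [0,[0,0.8,1.0],0],
    [0,[0,0.8,1.0],0],
    [0,[0,0.6,1.1],0],
    [0,[0,0.5,1.1],0],
    [0,[0,0.3,1.0],0],
  ],
)

```text
clock: 3.08
eef_pos: [429.8, -302.9, 169.5]
eef_rot: [-3.14, -0.002, -1.571]
wrist_force: [0.2, -0.3, 0.8]
finger_gap: 0.3
```

>>> arm_command(
  steps=[
    [0,[0,0.2,0.7],0],
    [0,[0,0.1,0.4],0],
    [0,[0,0,0.2],0],
  ],
)

```text
clock: 3.33
eef_pos: [426.5, -302.6, 155.9]
eef_rot: [-3.141, -0.0, -1.571]
wrist_force: [-7.6, 4.0, 21.8]
finger_gap: 0.3
```

>>> arm_command(
  steps=[
    [0,[0,0,0.1],0],
    [0,[0,0,0],0],
    [0,[0,0,0],0],
  ],
)

```text
clock: 3.58
eef_pos: [426.5, -302.6, 156.0]
eef_rot: [-3.141, -0.001, -1.571]
wrist_force: [-6.5, 2.9, 13.0]
finger_gap: 0.3
```

```bash
python3 - <<'E'
from h import *
s,_=shot('side','side3')
cv2.imwrite('pics/c3.png',cv2.resize(s[105:210,305:410],None,fx=5,fy=5,interpolation=cv2.INTER_CUBIC)[:,:,::-1]);q=manip.read_state();print(q['eef_pos'],q['wrist_force'])
E
```

```text
[ 426.53654776 -302.5700475   156.01042336] [-6.72940217  2.81672964 13.02791098]
```

View pics/c3.png

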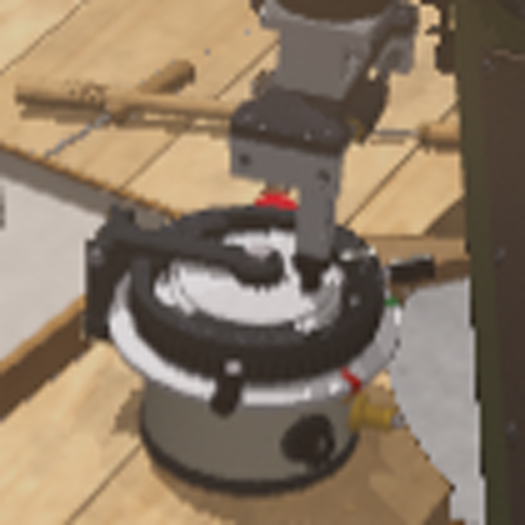

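>>> arm_command(
  steps=[
    [0,[0,0,-2],0],
    [0,[0,0,-2.5],0],
    [0,[3.4,0.6,0],0],
    [0,[3.4,0.6,0],0],
    [0,[3.4,0.6,0],0],
  ],
)

```text
clock: 4.05
eef_pos: [408.6, -405.6, 200.5]
eef_rot: [-3.141, -0.001, -1.57]
wrist_force: [-0.4, 0.1, -1.4]
finger_gap: 0.2
```

>>> arm_command(
  steps=[
    [0,[0,0,0],-0.11],
    [0,[0,0,0],-0.11],
    [0,[0,0,0],-0.11],
    [0,[0,0,0],-0.11],
    [0,[0,0,0],-0.11],
  ],
)

```text
clock: 4.47
eef_pos: [408.6, -404.5, 199.7]
eef_rot: [3.142, -0.0, -1.016]
wrist_force: [-0.1, 0.4, -0.1]
finger_gap: 0.5
```

>>> arm_command(
  steps=[
    [0,[0,0,1],-0.11],
    [0,[0,0,1],-0.11],
    [0,[0,0,1],-0.11],
    [0,[0,0,1],-0.11],
    [0,[0,0,0],-0.11],
  ],
)

```text
clock: 4.88
eef_pos: [408.2, -403.8, 157.8]
eef_rot: [-3.141, 0.003, -0.465]
wrist_force: [-0.1, 0.5, -0.7]
finger_gap: 0.7
```

```bash
python3 - <<'E'
from h import *
s,_=shot('side','side4');t,_=shot('top','top4')
cv2.imwrite('pics/c4.png',np.hstack([cv2.resize(s[105:210,305:385],(400,525),interpolation=cv2.INTER_CUBIC),cv2.resize(t[185:290,385:465],(400,525),interpolation=cv2.INTER_CUBIC)])[:,:,::-1]);q=manip.read_state();print(q['eef_pos'],q['eef_rot'],q['wrist_force'],q['joints'])
E
```

```text
[ 408.5707713  -404.32347292  159.41092739] [-3.14141018e+00  4.52567640e-04 -4.68771810e-01] [-0.66771505  0.25498361  0.80294928] [-8.43891397e-01  3.94973962e-01  1.50336361e+00  4.19829911e-06
  1.24374303e+00 -3.75120896e-01]
```

View pics/c4.png

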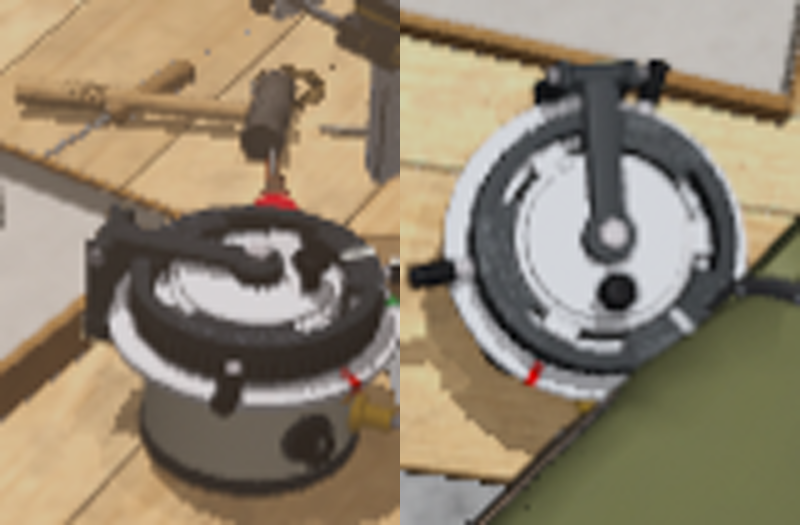

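>>> arm_command(
  steps=[
    [0,[0,0,2],0],
    [0,[0,0,2],0],
    [0,[0,0,1.5],0],
    [0,[0,0,0],0],
  ],
)

```text
clock: 5.32
eef_pos: [407.8, -403.5, 102.1]
eef_rot: [-3.14, 0.004, -0.475]
wrist_force: [-0.2, -0.6, -0.3]
finger_gap: 0.4
```

>>> arm_command(
  steps=[
    [0,[-0.77,-0.03,0],0.07],
    [0,[-0.77,-0.03,0],0.07],
    [0,[-0.77,-0.03,0],0.07],
    [0,[-0.77,-0.03,0],0.07],
    [0,[-0.77,-0.03,0],0.07],
  ],
)

```text
clock: 5.73
eef_pos: [378.6, -382.0, 106.3]
eef_rot: [3.142, -0.004, -0.828]
wrist_force: [4.1, -4.4, -1.5]
finger_gap: 0.4
```

>>> arm_command(
  steps=[
    [0,[-0.77,-0.03,0],0.07],
    [0,[-0.77,-0.03,0],0.07],
    [0,[-0.77,-0.03,0],0.07],
    [0,[-0.77,-0.03,0],0.07],
    [0,[-0.77,-0.03,0],0.07],
  ],
)

```text
clock: 6.15
eef_pos: [357.9, -349.8, 106.3]
eef_rot: [-3.14, -0.004, -1.178]
wrist_force: [1.6, -5.0, -0.9]
finger_gap: 0.6
```

>>> arm_command(
  steps=[
    [0,[-0.77,-0.03,0],0.07],
    [0,[-0.77,-0.03,0],0.07],
    [0,[-0.77,-0.03,0],0.07],
    [0,[-0.5,-0.02,0],0.045],
    [0,[0,0,0],0],
  ],
)

```text
clock: 6.57
eef_pos: [350.3, -322.2, 106.1]
eef_rot: [-3.14, -0.002, -1.43]
wrist_force: [-0.6, -2.0, 1.0]
finger_gap: 0.5
```

```bash
python3 - <<'E'
from h import *
s,_=shot('side','side5');t,_=shot('top','top5')
cv2.imwrite('pics/c5.png',np.hstack([cv2.resize(s[105:210,320:400],(400,525),interpolation=cv2.INTER_CUBIC),cv2.resize(t[185:290,385:465],(400,525),interpolation=cv2.INTER_CUBIC)])[:,:,::-1]);q=manip.read_state();p=q['eef_pos'];print(p,q['eef_rot'],q['wrist_force'],np.degrees(np.arctan2(p[1]+304,p[0]-460)))
E
```

```text
[ 350.29794472 -322.37337158  105.62104883] [-3.14057318e+00 -1.49925488e-03 -1.42577895e+00] [ 0.10020843 -1.40461109  2.01431038] -170.49210322166766
```

View pics/c5.png

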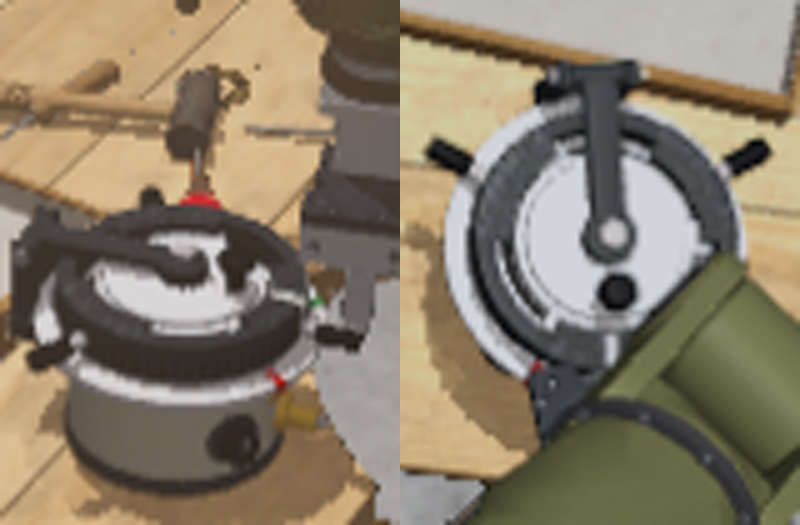

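```bash
python3 - <<'E'
from h import *
f=lambda P,C:np.degrees(np.arctan2(P[1]-C[1],P[0]-C[0]))
g=[onz('top',[np.array(q)/5+[385,185]-.4],112)[0] for q in((50,155),(348,157))]
red=onz('top',[(411.4,259.4)],98)[0];gr=onz('top',[(440,257.5)],98)[0]
for C in([460,-304],[462,-305],[457,-300],[460,-302]):
    print(C,[(round(f(P,C),1),round(np.hypot(*(P[:2]-C)),1)) for P in (*g,red,gr)])
E
```

```text
[460, -304] [(np.float64(55.1), np.float64(108.2)), (np.float64(-60.6), np.float64(113.2)), (np.float64(151.0), np.float64(85.6)), (np.float64(-146.0), np.float64(86.6))]
[462, -305] [(np.float64(56.3), np.float64(107.9)), (np.float64(-61.3), np.float64(111.3)), (np.float64(151.1), np.float64(87.9)), (np.float64(-147.2), np.float64(87.7))]
[457, -300] [(np.float64(52.6), np.float64(106.8)), (np.float64(-60.3), np.float64(118.1)), (np.float64(152.5), np.float64(81.1)), (np.float64(-142.7), np.float64(86.5))]
[460, -302] [(np.float64(54.5), np.float64(106.6)), (np.float64(-61.1), np.float64(114.9)), (np.float64(152.2), np.float64(84.7)), (np.float64(-144.9), np.float64(87.7))]
```

>>> arm_command(
  steps=[
    [0,[-0.79,-0.03,0],0.07],
    [0,[-0.79,-0.03,0],0.07],
    [0,[-0.79,-0.03,0],0.07],
    [0,[-0.79,-0.03,0],0.07],
    [0,[-0.79,-0.03,0],0.07],
  ],
)

```text
clock: 7.08
eef_pos: [351.3, -283.2, 105.4]
eef_rot: [-3.141, -0.001, -1.779]
wrist_force: [-4.4, -4.1, 4.1]
finger_gap: 0.4
```

```bash
python3 - <<'E'
from h import *
s,_=shot('side','side6');t,_=shot('top','top6')
cv2.imwrite('pics/c6.png',np.hstack([cv2.resize(s[105:210,320:400],(400,525),interpolation=cv2.INTER_CUBIC),cv2.resize(t[185:290,385:465],(400,525),interpolation=cv2.INTER_CUBIC)])[:,:,::-1]);q=manip.read_state();p=q['eef_pos'];print(p,q['eef_rot'],q['wrist_force'],np.degrees(np.arctan2(p[1]+306.5,p[0]-463)))
E
```

```text
[ 351.48705559 -282.52394677  105.24832779] [-3.14084255e+00 -6.65129111e-04 -1.77744138e+00] [-0.85330151 -1.21281965  1.60164885] 167.86574159295412
```

View pics/c6.png

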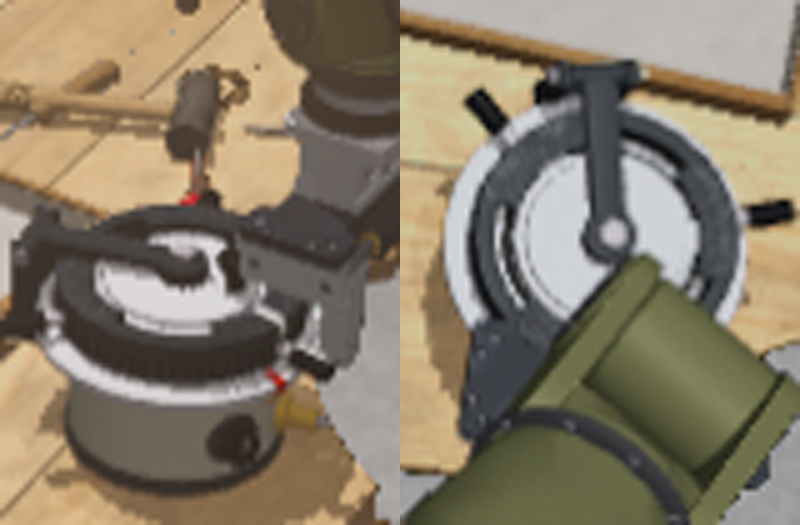

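>>> arm_command(
  steps=[
    [0,[-0.5,-0.02,0],0.045],
    [0,[-0.5,-0.02,0],0.045],
    [0,[0,0,0],0],
  ],
)

```text
clock: 7.43
eef_pos: [354.0, -273.1, 105.0]
eef_rot: [-3.141, -0.001, -1.866]
wrist_force: [-2.3, -1.8, 4.3]
finger_gap: 0.4
```

```bash
python3 - <<'E'
from h import *
s,_=shot('side','side7');t,_=shot('top','top7')
cv2.imwrite('pics/c7.png',np.hstack([cv2.resize(s[145:215,345:405],(400,467),interpolation=cv2.INTER_CUBIC),cv2.resize(t[185:278,385:465],(400,467),interpolation=cv2.INTER_CUBIC)])[:,:,::-1]);q=manip.read_state();p=q['eef_pos'];print(p,q['eef_rot'],q['wrist_force'],np.degrees(np.arctan2(p[1]+306.5,p[0]-463)))
E
```

```text
[ 353.93908362 -273.30766734  104.78672691] [-3.14109298e+00 -1.51386753e-04 -1.86343772e+00] [-0.25811023 -1.82751803  3.6567137 ] 163.0725447047236
```

View pics/c7.png

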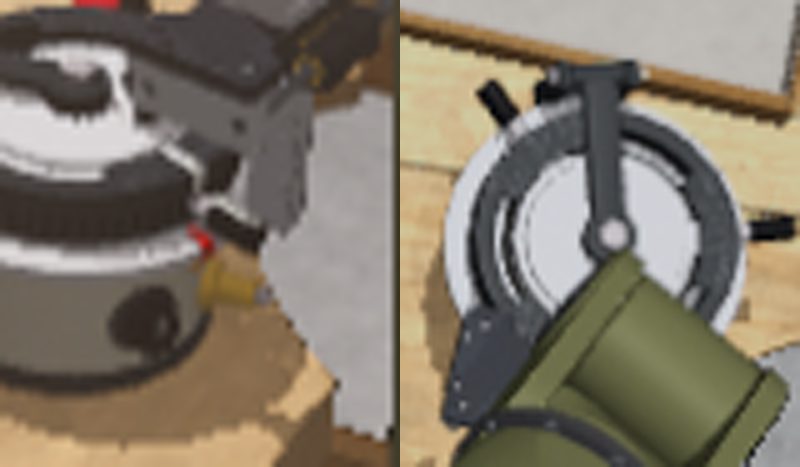

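>>> arm_command(
  steps=[
    [0,[1.5,0,0],0],
    [0,[2,0.3,0],0],
    [0,[1,0,-2],0],
    [0,[0,0,-3.5],0],
    [0,[0,0,-3.5],0],
  ],
)

```text
clock: 7.95
eef_pos: [337.1, -315.1, 194.8]
eef_rot: [3.139, 0.002, -1.865]
wrist_force: [0.8, -0.3, 0.4]
finger_gap: 0.3
```

>>> arm_command(
  steps=[
    [0,[3,0,-2],0],
    [0,[4,0,0],0],
    [0,[4,0,0],0],
    [0,[4,0,0],0],
    [0,[4,0,0],0],
  ],
)

```text
clock: 8.37
eef_pos: [281.6, -498.6, 214.3]
eef_rot: [-3.141, 0.001, -1.864]
wrist_force: [1.6, 0.2, 0.6]
finger_gap: 0.4
```

```bash
cat > look.py <<'E'
import sys
from m import *
k=sys.argv[1]
s,_=shot('side','side'+k);t,_=shot('top','top'+k)
cv2.imwrite(f'pics/c{k}.png',np.hstack([cv2.resize(s[120:205,330:400],(400,486),interpolation=cv2.INTER_CUBIC),cv2.resize(t[190:275,385:455],(400,486),interpolation=cv2.INTER_CUBIC)])[:,:,::-1]);q=manip.read_state();print(q['clock'],q['eef_pos'],q['wrist_force'])
print(marks('top',t,(385,235,452,275)),marks('side',s,(330,170,390,190)))
E
python3 look.py 8
```

```text
8.4667 [ 280.27045158 -500.51790737  212.97325544] [ 0.04377515  0.44623404 -0.02979082]
{'red': [(np.int32(1), array([411., 259.]))], 'green': [(np.int32(8), array([439.75, 257.5 ]))]} {'red': [(np.int32(5), array([375.2, 180.8]))], 'green': []}
```

View pics/c8.png

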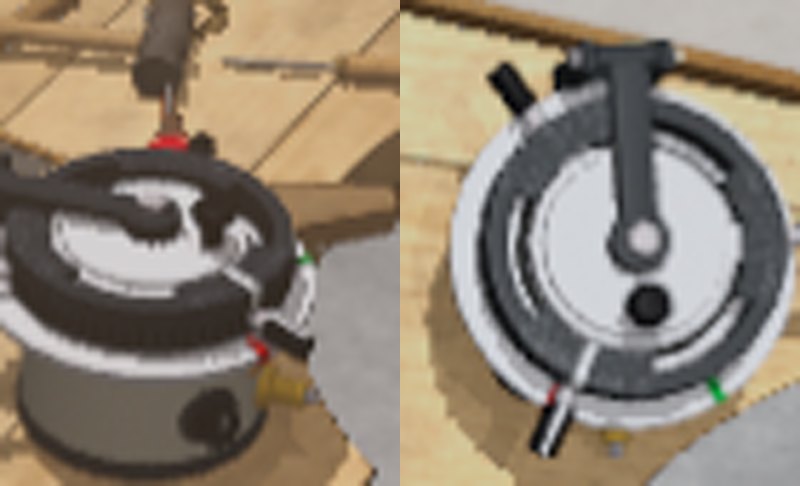

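```bash
python3 - <<'E'
from h import *
f=lambda P,C:np.degrees(np.arctan2(P[1]-C[1],P[0]-C[0]))
S=5.714
px=lambda q:np.array([q[0]-400,q[1]])/S+[385,190]-.41
L=[((591,348),132,0),((577,375),132,0),((570,397),112,0),((556,425),112,0),((543,452),112,0),((497,72),112,1),((522,105),112,1)]
red=onz('top',[(411.4,259.4)],98)[0];gr=onz('top',[(439.9,257.5)],98)[0]
for C in([463,-306.5],[461,-305],[462,-304]):
    print(C,'red',f(red,C).round(1),'gr',f(gr,C).round(1))
    for q,z,b in L:
        P=onz('top',[px(q)],z)[0]; a=f(P,C)+(120 if b else 0); print('  ',z,b,round(a,1),round(np.hypot(*(P[:2]-C))))
# side: line ends
ps=lambda q:np.array(q)/S+[330,120]-.41
C=[463,-306.5]
for q,z in(((222,260),132),((250,285),132),((275,325),112),((305,348),112)):
    P=onz('side',[ps(q)],z)[0];print('side',P.round(),f(P,C).round(1),np.hypot(*(P[:2]-C)).round())
P=onz('side',[(375.2,180.7)],98)[0];print(f(P,C),np.hypot(*(P[:2]-C)))
E
```

```text
[463, -306.5] red 150.5 gr -148.6
   132 0 152.5 62
   132 0 151.9 79
   112 0 154.5 87
   112 0 153.9 104
   112 0 153.5 121
   112 1 153.6 121
   112 1 153.6 98
[461, -305] red 150.8 gr -147.0
   132 0 152.9 60
   132 0 152.2 76
   112 0 154.9 85
   112 0 154.1 102
   112 0 153.7 118
   112 1 152.5 122
   112 1 152.2 99
[462, -304] red 151.6 gr -146.9
   132 0 154.2 60
   132 0 153.2 77
   112 0 155.7 85
   112 0 154.9 102
   112 0 154.4 119
   112 1 152.4 121
   112 1 152.0 98
side [ 416. -288.  132.] 158.1 51.0
side [ 394. -270.  132.] 152.1 78.0
side [ 377. -266.  112.] 154.8 95.0
side [ 356. -252.  112.] 152.9 120.0
150.07067104340788 92.39376428668929
```

>>> arm_command(
  steps=[
    [0,[-4,0,0],0],
    [0,[-4,0,0],0],
    [0,[-4,0,0],0],
    [0,[-4,0,0],0],
    [0,[-3,0,2],0],
  ],
)

```text
clock: 8.88
eef_pos: [339.1, -313.2, 196.9]
eef_rot: [-3.137, -0.002, -1.863]
wrist_force: [0.4, 0.2, 0.8]
finger_gap: -0.0
```

>>> arm_command(
  steps=[
    [0,[0,0,3.5],0],
    [0,[0,0,3.5],0],
    [0,[-1,0,2],0],
    [0,[-1,-0.3,0],0],
    [0,[0,0,0],0],
  ],
)

```text
clock: 9.3
eef_pos: [347.1, -295.3, 104.5]
eef_rot: [3.14, 0.001, -1.864]
wrist_force: [-0.4, 0.1, 0.5]
finger_gap: 0.5
```

>>> arm_command(
  steps=[
    [0,[-1,0,0],0],
    [0,[-1,0,0],0],
    [0,[-0.4,0,0],0.02],
    [0,[-0.4,-0.02,0],0.025],
    [0,[0,0,0],0],
  ],
)

```text
clock: 9.72
eef_pos: [355.4, -269.7, 105.7]
eef_rot: [-3.14, -0.001, -1.911]
wrist_force: [-1.5, -0.3, 0.4]
finger_gap: 0.6
```

>>> arm_command(
  steps=[
    [0,[0,0,0],0],
    [0,[1.5,0,0],0],
    [0,[2,0.3,0],0],
    [0,[1,0,-2],0],
    [0,[0,0,-3.5],0],
  ],
)

```text
clock: 10.13
eef_pos: [335.5, -311.7, 158.0]
eef_rot: [3.137, 0.003, -1.912]
wrist_force: [0.0, 0.5, 0.5]
finger_gap: 0.5
```

>>> arm_command(
  steps=[
    [0,[2,0,-3.5],0],
    [0,[4,0,0],0],
    [0,[4,0,0],0],
    [0,[4,0,0],0],
    [0,[4,0,0],0],
  ],
)

```text
clock: 10.55
eef_pos: [276.1, -482.9, 195.2]
eef_rot: [-3.14, -0.001, -1.91]
wrist_force: [0.7, 0.5, 1.0]
finger_gap: 0.6
```

```bash
python3 look.py 9
```

```text
10.65 [ 274.84086477 -484.76901753  194.15610542] [0.14704537 0.84558909 0.4134484 ]
{'red': [], 'green': [(np.int32(8), array([439.75, 257.5 ]))]} {'red': [(np.int32(6), array([375. , 180.5]))], 'green': []}
```

View pics/c9.png

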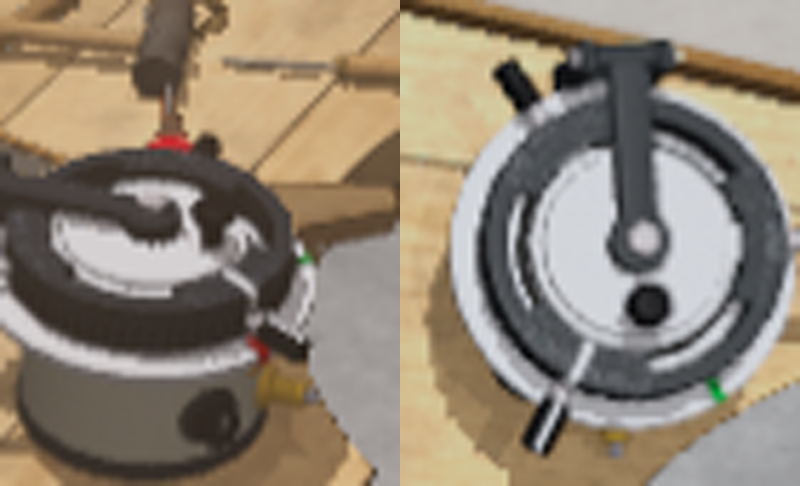

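```bash
python3 - <<'E'
from h import *
d=np.load('top9.npz');t0=np.load('top0.npz')['p'].astype(int)
u=np.array([648-400,303])/5.714+[385,190]-.41
print('knob',u,dep('top',[u],d['d']).round(1), tri('top',u,'side',np.array([212,208])/5.714+[330,120]-.41))
f=lambda P:np.degrees(np.arctan2(P[1]+306.5,P[0]-463))
for q,z,b in[((587,348),132,0),((573,375),132,0),((551,420),112,0),((537,447),112,0),((503,66),112,1),((525,100),112,1)]:
    print(round(f(onz('top',[np.array([q[0]-400,q[1]])/5.714+[385,190]-.41],z)[0])+120*b,1))
D=abs(d['p'].astype(int)-t0).max(2)
print('diff left',(D[150:290,0:290]>30).sum(),'jar',(D[212:232,472:488]>30).sum())
q=manip.read_state();print(q['clock'],q['wrist_force'].round(1));manip.sign_off()
E
```

```text
knob [427.99217011 242.61765138] [[ 426.8 -302.9  163.5]] (array([ 428.53695086, -305.35929523,  152.49980661]), np.float64(0.42253202681406804))
150.7
150.5
151.9
151.6
151.4
151.8
diff left 0 jar 0
10.65 [0.1 0.8 0.4]
the job is handed in; nothing more can be done
```

The pot is closed and locked: I pushed the lid down on its knob until it seated with the ring still at open. I then pushed the ring bar clockwise, first to about 3° short, and nudged it onto the red mark. I handed the job in at about 10.7 s.

**Lid:** When pressed shut, the fingertip stopped at z = 156.0 mm with 13–22 N on it, which matches the shut knob height of 156 mm. In the last pictures, two views put the knob top at about 152.5 mm, but the depth image alone read 163.5 mm. I trusted the touch and two-view values, and both pictures show the lid seated.

**Ring:** The white line measured 150.5–151.9° against the red mark's 150.1–150.5°, so it is within about 2° of the mark. The red mark was hidden under the bar in the last top picture, so its position there comes from the earlier views.

**Other things:** The top pictures before and after showed no change at the lighter and pliers or at the jar. The gripper was clear of everything, with less than 1 N on the wrist.

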